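Draw the oven rack out with the rack hook

ROBOT

A 7-joint arm with a two-finger parallel gripper is mounted at the origin on a cart in front of the work surface, level with it; the furniture and walls round the work are solid. World frame = base frame: x ahead of the robot, y to its left, z up, the work surface at z = 0. Lengths are in m, angles in rad, forces in N, time in s.
With the tool pointing down it reaches from about 0.425 to 0.925 m from the base axis. Payload 6.8 kg.
Tool frame: the origin (TCP) lies midway between the tips of the shut fingers; the grasp point (between the pads) lies 19 mm behind it; z points along the fingers, y is the line along which they close (so a half turn about z gives the same grasp; the last joint's range is limited). The gripper opens to 85 mm and grips with 20 to 120 N. Pads are 22 mm wide; open, the fingers measure 114 mm over their backs; the gripper's body (76 mm by 85 mm) begins 54 mm behind the grasp point. The pads swing forward as they close: fully open they stand 13 mm farther back than shut.
Start: joints at [-1.366, 0.477, 0.022, 1.555, -0.011, 1.109, -0.083], TCP at [0.208, 0.642, 0.231] pointing down, gripper open.
Joint ranges: [-2.96, 2.96], [-0.34, 2.1], [-1.41, 1.46], [0.24, 2.44], [-1.37, 4.51], [0.17, 1.92], [-2.96, 2.96]. Speed limits (rad/s): [2.39, 2.39, 3.14, 3.14, 3.14, 3.14, 3.14].

INTERFACE

Orientations are given as a rotation vector (axis times angle).
In Python, from bench import r gives the robot as it stands. The module is installed in compiled form; this text tells all that it offers.
- The arm moves only by the tool apply_moves, never from a script. Its argument "rows" is a list of rows, each a list of 6 numbers: the shift along the tool's x, y, z scaled (see below), then the turn, a rotation vector about the tool's x, y, z scaled (see below). A call has 1 to 5 rows; each row is the pose to reach, as a shift and turn from the pose commanded when the call began, along the tool's axes at that moment; what a row does not reach only later rows make up. The controller multiplies each number of a shift by 0.25 m and each number of a turn by 90 degrees. A row lasts 1/8 s, in which the tool goes at most 62.5 mm and 10.7 degrees, less where a joint would pass 70% of its speed; a pose out of reach is approached as far as the arm can. A call with a number of a shift or a turn outside -1 to 1 is refused whole. A call with a gripper value outside its range is refused whole. "claw" is the opening, from 0 (shut) to 1 (fully open), set as the call begins (left out, the last holds). The fingers move at their own pace and stop on an object; "newtons" is the grip in N (left out, the last holds). Time passes only in rows, so rows that repeat a pose let the fingers close. It gives the time, the measured TCP pose, the force, the opening and the grip force at its end, in the units of the state.
- r.get_obs(): the state, without advancing time (a new reading comes with each control period).
- r.grab_frame(name): name is "scene" or "top" or "wrist"; returns a dict with "pixels" (420x560x3 uint8, red, green, blue), "intrinsics" (3x3 intrinsics, pixels), "dist" ([k1, k2, p1, p2, k3] as OpenCV has them; the pictures are not rectified), "eye" and "attitude" of the camera in the world. Camera axes: x right, y up, looking along -z (the intrinsics and any distortion apply to the point x, -y, -z); pixel columns grow to the right and rows downward; lengths in m; the calibration is good to about 2 mm. A picture is of the moment at which its call begins. There is no depth.
- r.hand_in(): hands the job in; it is judged then, once.
Trained networks look in a picture, given as the dict that the camera call returned (one of the last four; its "shot" number tells which), for a name from the list of things; names that differ only in an ending like _2 or _b are one class to them, and where a whole thing is asked for, a point or a joint stands for the part that bears it (a point fixed in the world has none). Each returns a list of dicts, best first, with "conf" (0 to 1); they miss things now and then, are a little off and sometimes report something else, mostly with a low value. They report only what shows in the picture. A call takes as long as a camera call. They do not tell look-alikes from the thing itself.
- r.search_frame(picture, thing): "rect" ([left, top, width, height] in pixels, round what is visible of it).
- r.outline_of(picture, thing): "pixels" (420x560 bool, what is visible of it) and "rect" ([left, top, width, height] in pixels, round what is visible of it).
- r.landmark_of(picture, thing): "point" ([column, row] in pixels: a listed point, or the origin of a listed thing).
The state is a dict: "clock": time; "joints": joint angles; "qvel": joint speeds; "tau": joint torques, N m; "tcp_pos": TCP position; "orientation": TCP orientation; "contact_force": force on the tool from outside, world axes, zero at the start; "moment": the same for the moment, N m; "grip_width": finger opening in m; "gripper_force": force on a finger pad.
Only numpy, scipy, OpenCV 4.12 (cv2) and the standard library are available. Lean on these libraries where they do the work, as an engineer would, in place of code of your own. Each camera call takes 0.05 s, during which the arm holds its last target. There are 200 camera calls.

TASK

Take the rack hook from its rest, catch the pull loop at the front of the oven rack with it and draw the rack smoothly all the way out to its stop, so that the warm gratin dish comes out standing on it. Then free the hook from the loop, leave the rack out, and lay the hook back in both saddles of its rest the way it lay before. The oven is hot: do not touch oven, rack or dish with the gripper or arm, and do not disturb the lidded jar at the right or the phone.

Things in the scene. Friction and masses are not known exactly. Their poses are not given: they have to be found in the camera images.
- oven: Steel countertop oven, fixed, glass door folded down flat towards the robot. Origin: worktop level under the middle of its mouth; x points into it, z up. Mouth 275 mm wide (y -137 to 137), open from z 46 to 175 mm; housing 205 high, 235 deep, reaching to y -217, where three knobs stand 22 mm out. The open door reaches to x -135 mm, its upper face at z 46, handle bar below.
- oven_rack (a joint): How far the wire rack is drawn out of the oven, m: 0 fully in, 0.115 fully out at a hard stop. It slides along the oven's -x axis with about 2 N of friction plus 6 N per m/s and stays where it is left. It starts 0 to 12 mm out.
- rack_loop (a point): Centre of the level D-shaped wire pull loop at the rack's front, 78 mm above the worktop; axes as the oven's; moves with the rack. Open above and below, inside 36 mm wide (y), 30 mm deep (x), of 6 mm wire: front bar centred 18 mm before this point (-x), the rack's front rail 18 mm behind. At the start it lies 30 to 42 mm inside the mouth. The rack is 258 wide, 150 deep.
- rack_hook: Rack hook, 0.12 kg: black handle 110 long, 20 wide (y), 22 mm high (z), from which an 8 mm steel rod goes on along +x, bent down at its end. Origin: middle of the handle; x along the rod to the hook; z up as it lies in the rest, hook downwards. Balance point 31 mm from the origin along +x. A wire eye ends at x -72. Grip across the 20 mm width at the handle's middle, between the saddles.
- hook_pin (a point): Middle of the hook's upright pin: 160 mm in front of the handle's middle (+x) and 20 mm below it; axes as the rack hook's. The pin is 8 mm thick and at its bottom turns 4 mm back towards the handle. The lowest metal is 20 mm below this point, the top of the rod 24 mm above it.
- hook_tip (a point): Centre of the hook pin's rounded lower end (radius 4 mm): 156 mm in front of the handle's middle and 36 mm below it.
- hook_rest: Tool rest, fixed: wooden foot 136 x 66 x 12 mm with two wire saddles 42 mm either side of its middle (along x). Origin: worktop, under the middle. Saddle floors 58 mm up, 24 mm clear between the sides (flaring to 43 mm at the top, 84 mm up), 79 mm free between the saddles. The hook lies in both, handle along x, its middle over the rest's and 69 mm up, hook end to +x.
- gratin_dish: Round white ceramic dish, 110 mm across the rim, 46 mm high, about 0.35 kg, standing loose on the rack behind its front rail. Origin at the centre of its underside, z up.
- canister_1: White flowered porcelain jar, 114 mm across, 122 mm high, with a loose knobbed lid on it (177 mm to the top); bystander at the right. Origin at the centre of its underside.
- canister_lid_1: Loose lid of the right jar, 119 mm across, 65 mm high, lying on the jar. Origin at the centre of its underside, 112 mm above the worktop.
- phone: Black folded phone, 46 x 95 x 19 mm, lying on the worktop at the right front; bystander. Origin at the centre of its underside.
There are look-alikes about, which are no part of the job. There is more than one size of the rack_hook; the one meant has the size given above.

How it is judged:
On the way, in this order (a step that is already met when the one before it is completed fails the run):
1. the hook pin is down inside the rack's pull loop (x of hook_pin in the frame of rack_loop between -0.02 and 0.02 m and y of hook_pin in the frame of rack_loop between -0.021 and 0.021 m and z of hook_tip in the frame of rack_loop below -0.003 m), for 0.1 s.
2. the rack is drawn out to its stop with the hook still in the loop (all of step 1 and value of joint oven_rack above 0.105 m), for 0.1 s.
At the end, for the whole second after the job is handed in: The rack is fully out (at least 105 of 115 mm), the dish stands upright and still on it, and the hook lies still in both saddles of its rest (its middle within 20 mm along and 10 mm across the rest's middle, level within 0.15 rad) (value of joint oven_rack above 0.105 m and angle between gratin_dish's own z axis and vertical below 0.1 rad and x of gratin_dish in the frame of rack_loop between 0.05 and 0.16 m and y of gratin_dish in the frame of rack_loop between -0.1 and 0.1 m and z of gratin_dish in the frame of rack_loop between -0.005 and 0.012 m and linear speed of each of gratin_dish, rack_hook below 0.02 m/s and x of rack_hook in the frame of hook_rest between -0.02 and 0.02 m and y of rack_hook in the frame of hook_rest between -0.01 and 0.01 m and z of rack_hook in the frame of hook_rest between 0.063 and 0.076 m and angle between rack_hook's own z axis and vertical below 0.15 rad and angle between the x axis of rack_hook and the x axis of hook_rest, either way round below 0.15 rad); the robot touches nothing.
It fails at once if gripper or arm touches the hot oven, rack or dish (over 2 N) (contact force between any of the fingers, the arm and oven above 2 N or contact force between any of the fingers, the arm and gratin_dish above 2 N).
It fails at once if the dish is tipped (over 0.3 rad) (angle between gratin_dish's own z axis and vertical above 0.3 rad).
It fails at once if the lidded jar, its lid or the phone is disturbed (moved over 20 mm) (distance of any of canister_1, canister_lid_1, phone from where it was at the start of the episode above 0.02 m).
It also fails if it takes over 51 s, if anything falls off the work surface, if the arm or the gripper's body presses on something with over 40 N, if the wrist force passes 120 N, or if a joint passes its speed limit or range.

## Working session

There is one attempt and no reset: what is moved stays moved. The work goes in short steps, Python scripts to look and compute and a tool call to move; the robot and the scene stay as the last step left them, time stands still between calls to the robot, and variables do not carry over. Pictures are saved under pics/ and viewed, at most 10 in all, crops included, and the job is handed in when it is done.

Besides the shell and the picture viewer there is one more tool, called after "Emit:" in YAML: its name, and indented under it one key for each argument. apply_moves: Moves the arm, as the interface text tells. Its arguments: {"type":"object","properties":{"rows":{"type":"array","items":{"type":"array","items":{"type":"number"}}},"claw":{"type":"number"},"newtons":{"type":"number"}},"required":["rows"]}

```bash
mkdir -p pics; cat > h.py <<'E'
import numpy as np,cv2
from scipy.spatial.transform import Rotation as R
from bench import r
def Rm(a):
    a=np.array(a,float)
    if a.shape==(3,3): return a
    return (R.from_rotvec(a) if a.size==3 else R.from_quat(a)).as_matrix()
def ray(f,p):
    u=cv2.undistortPoints(np.array([[p]],float),np.array(f['intrinsics']),np.array(f['dist']))[0,0]
    d=Rm(f['attitude'])@np.array([u[0],-u[1],-1]); return np.array(f['eye']),d
def atz(f,p,z):
    e,d=ray(f,p); return e+d*(z-e[2])/d[2]
def tri(L):
    A=np.zeros((3,3));b=np.zeros(3)
    for f,p in L:
        e,d=ray(f,p);d=d/np.linalg.norm(d);P=np.eye(3)-np.outer(d,d);A+=P;b+=P@e
    x=np.linalg.solve(A,b)
    return x,[np.linalg.norm(np.cross(x-ray(f,p)[0],ray(f,p)[1]/np.linalg.norm(ray(f,p)[1]))) for f,p in L]
def proj(f,X):
    M=Rm(f['attitude']);c=M.T@(np.array(X,float).reshape(-1,3)-np.array(f['eye'])).T
    c=(c.T*[1,-1,-1])
    return cv2.projectPoints(c,np.zeros(3),np.zeros(3),np.array(f['intrinsics']),np.array(f['dist']))[0][:,0]
def save(f,n,crop=None,s=1):
    im=f['pixels'][:,:,::-1]
    if crop: l,t,w,h=crop; im=im[t:t+h,l:l+w]
    cv2.imwrite('pics/'+n,cv2.resize(im,None,fx=s,fy=s,interpolation=cv2.INTER_CUBIC))
E
cat > a.py <<'E'
from h import *
np.set_printoptions(precision=4,suppress=True)
o=r.get_obs(); print(o['clock'],o['tcp_pos'],o['orientation'],o['grip_width'])
F={n:r.grab_frame(n) for n in('scene','top')}
for n,f in F.items():
    save(f,n+'0.png'); print(n,np.array(f['eye']),f['attitude'],f['intrinsics'][0][0])
    for t in ['oven','rack_loop','rack_hook','hook_pin','hook_tip','hook_rest','gratin_dish','canister_1','phone']:
        print(t,[(np.round(d['point']),round(d['conf'],2)) for d in r.landmark_of(f,t)[:3]],[(np.round(d['rect']),round(d['conf'],2)) for d in r.search_frame(f,t)[:3]])
E
python3 a.py
```

```text
0.0 [0.2075 0.6417 0.2303] [-0.4894 -3.1031  0.003 ] 0.08558304902512417
scene [-0.2595 -0.6458  0.8532] [ 0.8242 -0.4534 -0.9684] 393.407664722622
oven [(array([281., 213.]), 0.73)] [(array([223., 121., 146., 120.]), 0.66), (array([342., 253.,  45.,  38.]), 0.31)]
rack_loop [(array([279., 188.]), 0.92)] []
rack_hook [(array([175., 205.]), 0.85)] [(array([165., 182.,  43.,  41.]), 0.85), (array([233., 255.,  17.,  17.]), 0.51)]
hook_pin [(array([203., 188.]), 0.8), (array([224., 248.]), 0.43)] [(array([163., 197.,  29.,  24.]), 0.52), (array([223., 249.,  27.,  22.]), 0.51)]
hook_tip [(array([286., 176.]), 0.69), (array([205., 191.]), 0.66), (array([227., 246.]), 0.65)] [(array([164., 181.,  43.,  42.]), 0.71), (array([235., 260.,  16.,  14.]), 0.45)]
hook_rest [(array([183., 223.]), 0.8), (array([360., 278.]), 0.55)] [(array([162., 205.,  34.,  34.]), 0.64)]
gratin_dish [(array([282., 173.]), 0.57)] [(array([268., 168.,  24.,  11.]), 0.52)]
canister_1 [(array([364., 276.]), 0.96)] [(array([342., 251.,  49.,  40.]), 0.76)]
phone [(array([293., 285.]), 0.57)] [(array([284., 268.,  24.
[... 349 characters left out ...]
74.]), 0.65), (array([354., 218.,  22.,  34.]), 0.35)]
hook_pin [(array([247., 265.]), 0.65), (array([175., 212.]), 0.57)] [(array([355., 218.,  19.,  34.]), 0.68), (array([172., 216.,  13.,  71.]), 0.67), (array([244., 262.,  45.,  23.]), 0.6)]
hook_tip [(array([178., 216.]), 0.74), (array([247., 262.]), 0.51), (array([182., 268.]), 0.32)] [(array([176., 213.,   8.,  72.]), 0.69), (array([259., 271.,  25.,  14.]), 0.58), (array([364., 212.,  38.,  39.]), 0.44)]
hook_rest [(array([185., 265.]), 0.77)] [(array([170., 242.,  23.,  47.]), 0.79)]
gratin_dish [] []
canister_1 [] [(array([356., 217.,  21.,  35.]), 0.47)]
phone [(array([327., 274.]), 0.91)] [(array([318., 256.,  26.,  34.]), 0.96)]
```

View pics/scene0.png

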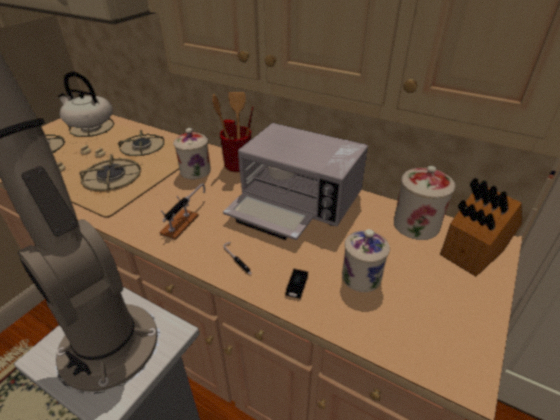

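View pics/top0.png

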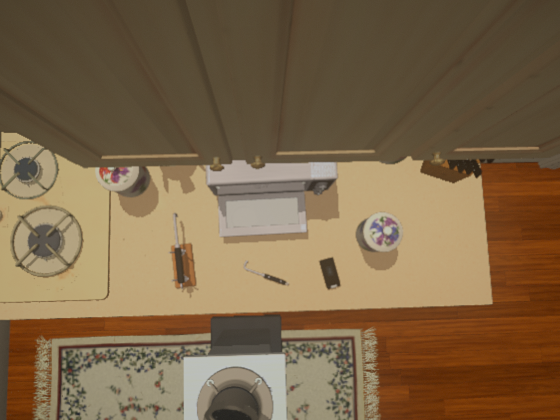

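```bash
cat > b.py <<'E'
from h import *
np.set_printoptions(precision=4,suppress=True)
s=r.grab_frame('scene');t=r.grab_frame('top')
def p(x,y): print(tri([(s,x),(t,y)]))
p((281,213),(259,195));p((175,205),(179,263));p((203,188),(175,212));p((183,223),(185,265));p((279,188),(259,179))
print('loop z',atz(s,(279,188),.078),atz(t,(259,179),.078))
print('hook z',atz(s,(175,205),.069),atz(t,(179,263),.069),'pin',atz(s,(203,188),.049),atz(t,(175,212),.049))
print('small',atz(t,(276,278),.01),atz(t,(247,265),.01), 'rest',atz(s,(183,223),0),atz(t,(185,265),0))
print('phone',atz(s,(293,285),0),atz(t,(327,274),0),'jar',atz(s,(364,276),0),'oven',atz(s,(281,213),0),atz(t,(259,195),0))
E
python3 b.py
```

```text
(array([ 0.6642, -0.0991, -0.0128]), [np.float64(0.0074603438134273805), np.float64(0.007460343813427429)])
(array([0.4406, 0.1557, 0.0768]), [np.float64(0.0037378319357317786), np.float64(0.0037378319357317816)])
(array([0.6013, 0.1757, 0.0388]), [np.float64(0.0037170063489518654), np.float64(0.0037170063489518927)])
(array([0.4393, 0.1455, 0.0052]), [np.float64(0.0036653501295047888), np.float64(0.00366535012950478)])
(array([ 0.6922, -0.0904,  0.0762]), [np.float64(0.005481611685688497), np.float64(0.005481611685688386)])
loop z [ 0.6861 -0.0877  0.078 ] [ 0.6951 -0.0949  0.078 ]
hook z [0.4456 0.1671 0.069 ] [0.4432 0.1545 0.069 ] pin [0.5884 0.1684 0.049 ] [0.6024 0.1707 0.049 ]
small [ 0.3875 -0.1405  0.01  ] [ 0.4312 -0.0493  0.01  ] rest [0.4456 0.1472 0.    ] [0.4369 0.1493 0.    ]
phone [ 0.3927 -0.3034  0.    ] [ 0.3949 -0.3053  0.    ] jar [ 0.5237 -0.4637  0.    ] oven [ 0.6554 -0.1128  0.    ] [ 0.6578 -0.0931  0.    ]
```

The picture shows two hooks. One lies in the rest (top: handle (179,263), pin (175,212), about 162 mm from handle to pin, at rest height). The other is a short one lying on the worktop (top: (276,278) to (247,265), about 100 mm). The one in the rest fits the 160 mm size. The oven mouth is at top (259,190), the phone at (330,273) and the right jar at (381,233). I'll confirm the hook close up with the wrist camera.

```bash
cat >> h.py <<'E'
def down(yaw,pitch=0,roll=0):
    # tool z down, tool x at world heading yaw+180 (as at the start), extra rotations about heading axes
    return (R.from_euler('z',yaw)*R.from_euler('y',pitch)*R.from_rotvec([0,np.pi,0])).as_matrix()
def go(pos,M,n=1):
    o=r.get_obs();T=Rm(o['orientation'])
    s=T.T@(np.array(pos)-o['tcp_pos']);w=R.from_matrix(T.T@M).as_rotvec()
    print('dist %.3f ang %.1f'%(np.linalg.norm(s),np.degrees(np.linalg.norm(w))),'row',np.round(np.r_[s/.25,w/(np.pi/2)],4).tolist())
E
python3 -c "
from h import *
go([.30,.40,.26],down(0));go([.36,.155,.27],down(.1))"
```

```text
dist 0.261 ang 17.9 row [-0.6495, -0.8085, -0.1148, 0.0, -0.0, -0.1991]
dist 0.512 ang 23.7 row [-1.1794, -1.6671, -0.1549, 0.0, -0.0, -0.2628]
```

Emit:
apply_moves:
  rows:
    - [-0.16, -0.2, -0.03, 0, 0, -0.05]
    - [-0.33, -0.4, -0.06, 0, 0, -0.1]
    - [-0.49, -0.6, -0.09, 0, 0, -0.15]
    - [-0.65, -0.81, -0.115, 0, 0, -0.2]
    - [-0.65, -0.81, -0.115, 0, 0, -0.2]

```text
clock: 2.62
tcp_pos: [0.3023, 0.3956, 0.2608]
orientation: [0.007, 3.141, -0.0]
contact_force: [-0.7, 0.2, -0.3]
grip_width: 0.0853
gripper_force: 0.0
```

```bash
python3 -c "
from h import *
go([.40,.155,.27],down(.1))"
```

```text
dist 0.260 ang 6.0 row [-0.3952, -0.9606, -0.0364, -0.0002, 0.0006, -0.0664]
```

Emit:
apply_moves:
  rows:
    - [-0.1, -0.24, -0.01, 0, 0, -0.02]
    - [-0.2, -0.48, -0.02, 0, 0, -0.04]
    - [-0.3, -0.72, -0.03, 0, 0, -0.06]
    - [-0.395, -0.96, -0.036, 0, 0, -0.066]
    - [-0.395, -0.96, -0.036, 0, 0, -0.066]

```text
clock: 3.25
tcp_pos: [0.4005, 0.1566, 0.2695]
orientation: [-0.155, 3.137, 0.0]
contact_force: [0.2, 0.0, 1.0]
grip_width: 0.0855
gripper_force: 0.0
```

```bash
cat > c.py <<'E'
from h import *
np.set_printoptions(precision=4,suppress=True)
f=r.grab_frame('wrist'); save(f,'w1.png'); print(np.array(f['eye']),-Rm(f['attitude'])[:,2])
o=r.get_obs();print(o['tcp_pos'],o['orientation'],o['clock'])
for n,z in(('rack_hook',.069),('hook_pin',.049),('hook_tip',.033),('hook_rest',0)):
    print(n,[(d['point'],round(d['conf'],2),atz(f,d['point'],z)) for d in r.landmark_of(f,n)[:2]])
E
python3 c.py
```

```text
[0.3206 0.1477 0.4124] [ 0.3144  0.0312 -0.9488]
[0.4002 0.1576 0.2694] [-0.1572  3.1368  0.0005] 3.3
rack_hook [([56.6, 134.1], 0.75, array([ 0.3764, -0.0916,  0.069 ])), ([275.3, 205.5], 0.6, array([0.4347, 0.1534, 0.069 ]))]
hook_pin [([278.6, 307.0], 0.89, array([0.5914, 0.1725, 0.049 ])), ([129.7, 175.9], 0.7, array([ 0.421 , -0.0256,  0.049 ]))]
hook_tip [([279.5, 301.6], 0.96, array([0.5939, 0.174 , 0.033 ])), ([132.7, 183.8], 0.91, array([ 0.4355, -0.03  ,  0.033 ]))]
hook_rest [([276.9, 193.0], 0.75, array([0.4389, 0.155 , 0.    ]))]
```

View pics/w1.png

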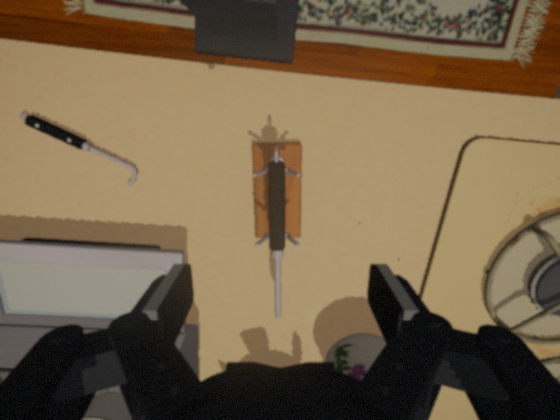

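The wrist view shows the hook in its rest (handle (276,162) to (277,250), rod to (278,315)). The short look-alike lies loose at (25,115) to (133,180). I'll confirm with an enlarged crop and refine the pose.

```bash
cat > d.py <<'E'
from h import *
np.set_printoptions(precision=4,suppress=True)
f=r.grab_frame('wrist'); save(f,'w1c.png',(220,100,120,240),2.5)
im=f['pixels'].astype(int); sub=np.zeros(im.shape[:2],bool); sub[110:260,240:320]=1
wood=cv2.inRange(cv2.cvtColor(f['pixels'],cv2.COLOR_RGB2HSV),(2,110,60),(14,255,200))>0
dark=(im.max(2)<60)
for n,m,z in(('wood',wood,.012),('handle',dark,.080)):
    m=(m&sub).astype(np.uint8);k,l,st,_=cv2.connectedComponentsWithStats(m);j=1+np.argmax(st[1:,4])
    hull=cv2.convexHull(np.argwhere(l==j)[:,::-1].astype(np.int32))[:,0]
    P=np.array([atz(f,q,z)[:2] for q in hull]);c,wh,a=cv2.minAreaRect((P*1000).astype(np.float32));print(n,st[j],c,wh,a)
p=atz(f,(277,152),.069);
for n,q,z in(('rod by handle',(277.5,256),.073),('rod end',(278,316),.073)): print(n,atz(f,q,z))
E
python3 d.py
```

```text
wood [ 249  144   49   95 1869] (434.3283386230469, 155.4238739013672) (133.2661895751953, 62.90057373046875) 6.195923805236816
handle [265 193   5  14  29] (422.7605285644531, 148.39964294433594) (15.551959991455078, 4.568094253540039) 5.295106410980225
rod by handle [0.4966 0.1682 0.073 ]
rod end [0.585  0.1783 0.073 ]
```

View pics/w1c.png

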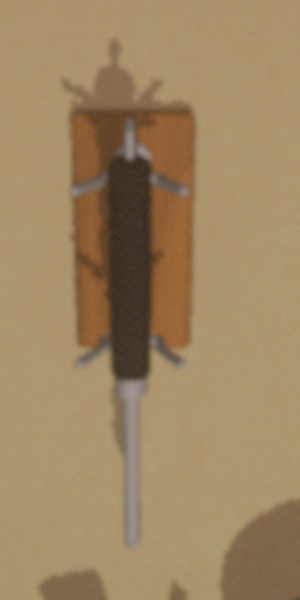

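```bash
cat > e.py <<'E'
from h import *
np.set_printoptions(precision=4,suppress=True)
f=r.grab_frame('wrist')
a,b,c=[atz(f,q,z) for q,z in(((272,162.5),.08),((272,251.5),.08),((272.8,319),.073))]
print(a,b,c,(a+b)/2,np.linalg.norm(a-b),np.arctan2(*(c-a)[[1,0]]))
o=r.get_obs();print(o['tcp_pos'],o['orientation'],o['clock'])
print(proj(f,[[.4343,.1554,.012]]))
go([.4355,.1555,.12],down(.107)); go([.4355,.1555,.05],down(.107))
E
python3 e.py
```

```text
[0.3797 0.1497 0.08  ] [0.4876 0.1605 0.08  ] [0.5903 0.1718 0.073 ] [0.4336 0.1551 0.08  ] 0.10840530644028701 0.10432728942512845
[0.3986 0.1614 0.2689] [ 0.1697 -3.1368  0.0001] 3.6
[[273.3856 193.4341]]
dist 0.154 ang 0.1 row [-0.1444, -0.0393, 0.5956, -0.0, -0.0002, 0.0007]
dist 0.222 ang 0.1 row [-0.1445, -0.0392, 0.8756, -0.0, -0.0002, 0.0007]
```

The crop confirms it: a full-size 110 mm handle in the wooden two-saddle rest (foot 133×63 mm measured). Handle middle is (0.434, 0.155), yaw 0.105. Descending.

Emit:
apply_moves:
  rows:
    - [-0.04, -0.02, 0.2, 0, 0, 0]
    - [-0.1, -0.035, 0.4, 0, 0, 0]
    - [-0.14, -0.035, 0.58, 0, 0, 0]
    - [-0.14, -0.035, 0.58, 0, 0, 0]
    - [-0.14, -0.035, 0.58, 0, 0, 0]

```text
clock: 4.22
tcp_pos: [0.435, 0.1555, 0.125]
orientation: [-0.166, 3.137, 0.001]
contact_force: [-0.4, 0.5, -0.1]
grip_width: 0.0855
gripper_force: 0.0
```

```bash
python3 -c "
from h import *
o=r.get_obs();print(o['tcp_pos'],o['orientation'],o['clock'])
go([.434,.155,.049],down(.105))"
```

```text
[0.43503787 0.15549615 0.12504933] [-1.66222177e-01  3.13655966e+00  8.22072992e-04] 4.225
dist 0.076 ang 0.1 row [0.0045, -0.0017, 0.3042, 0.0003, 0.0004, 0.0006]
```

Emit:
apply_moves:
  rows:
    - [0.002, 0, 0.15, 0, 0, 0]
    - [0.003, 0, 0.25, 0, 0, 0]
    - [0.004, -0.001, 0.304, 0, 0, 0]
    - [0.004, -0.001, 0.304, 0, 0, 0]
    - [0.004, -0.001, 0.304, 0, 0, 0]

```text
clock: 4.85
tcp_pos: [0.4347, 0.1548, 0.0493]
orientation: [-0.165, 3.135, 0.002]
contact_force: [0.1, -0.6, -0.5]
grip_width: 0.0854
gripper_force: 0.0
```

Emit:
apply_moves:
  rows:
    - [0, 0, 0, 0, 0, 0]
    - [0, 0, 0, 0, 0, 0]
    - [0, 0, 0, 0, 0, 0]
    - [0, 0, 0, 0, 0, 0]
    - [0, 0, 0, 0, 0, 0]
  claw: 0
  newtons: 80

```text
clock: 5.48
tcp_pos: [0.434, 0.1545, 0.0483]
orientation: [-0.165, 3.137, 0.0]
contact_force: [-0.8, -0.1, 5.3]
grip_width: 0.0188
gripper_force: 77.9
```

```bash
python3 -c "
from h import *
o=r.get_obs();print(o['tcp_pos'],o['orientation'],o['clock'],o['grip_width'])"
```

```text
[0.43398805 0.15447316 0.04827772] [-1.64603283e-01  3.13705838e+00  4.95484542e-04] 5.475 0.01881825065244378
```

Emit:
apply_moves:
  rows:
    - [0, 0, -0.06, 0, 0, 0]
    - [0, 0, -0.16, 0, 0, 0]
    - [0, 0, -0.3, 0, 0, 0]
    - [0, 0, -0.45, 0, 0, 0]
    - [0, 0, -0.55, 0, 0, 0]

```text
clock: 6.1
tcp_pos: [0.4341, 0.1542, 0.1878]
orientation: [-0.164, 3.136, 0.001]
contact_force: [0.6, 0.7, -1.6]
grip_width: 0.0191
gripper_force: 78.1
```

```bash
cat > m.py <<'E'
from h import *
np.set_printoptions(precision=4,suppress=True)
o=r.get_obs();print(o['tcp_pos'],o['orientation'],o['clock'],o['grip_width'])
s=r.grab_frame('scene');t=r.grab_frame('top')
save(s,'s2.png',(210,110,170,140),4); save(t,'t2.png',(190,150,160,100),5)
q={}
for n in('oven','rack_loop','gratin_dish'):
    for k,f in(('s',s),('t',t)):
        l=r.landmark_of(f,n); print(n,k,[(d['point'],round(d['conf'],2)) for d in l[:2]]); q[n,k]=l[0]['point'] if l else None
    if q[n,'s'] and q[n,'t']: print(tri([(s,q[n,'s']),(t,q[n,'t'])]))
np.savez('cams.npz',s=np.array(s,dtype=object),t=np.array(t,dtype=object))
go([.40,.0,.20],down(0))
E
python3 m.py
```

```text
[0.4341 0.1542 0.1878] [-0.1642  3.1356  0.0013] 6.1 0.01906473936828518
oven s [([283.9, 211.2], 0.7), ([367.1, 247.9], 0.6)]
oven t [([260.6, 194.2], 0.71)]
(array([ 0.6666, -0.1066, -0.0038]), [np.float64(0.009950870171528629), np.float64(0.009950870171528584)])
rack_loop s [([281.0, 184.9], 0.68)]
rack_loop t [([259.8, 177.8], 0.6)]
(array([ 0.6945, -0.0947,  0.0888]), [np.float64(0.0034323031567978835), np.float64(0.0034323031567978605)])
gratin_dish s [([283.1, 174.4], 0.62)]
gratin_dish t []
dist 0.158 ang 6.0 row [0.1962, -0.5985, -0.0611, -0.0008, -0.0013, 0.0669]
```

View pics/t2.png

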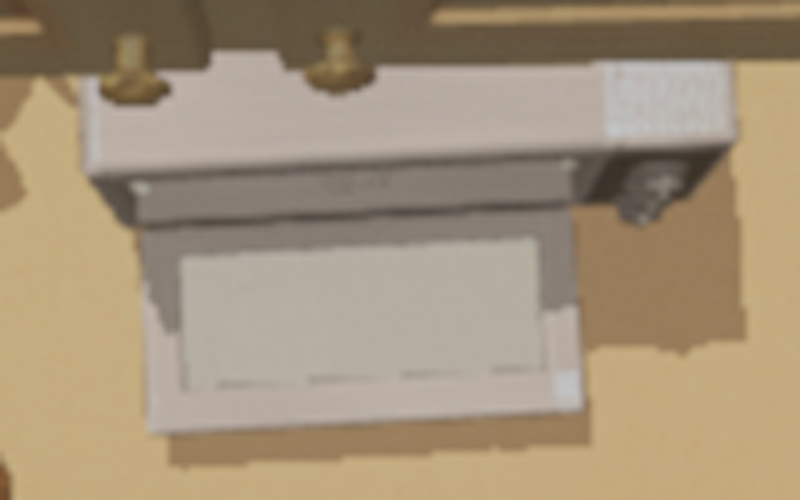

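View pics/s2.png

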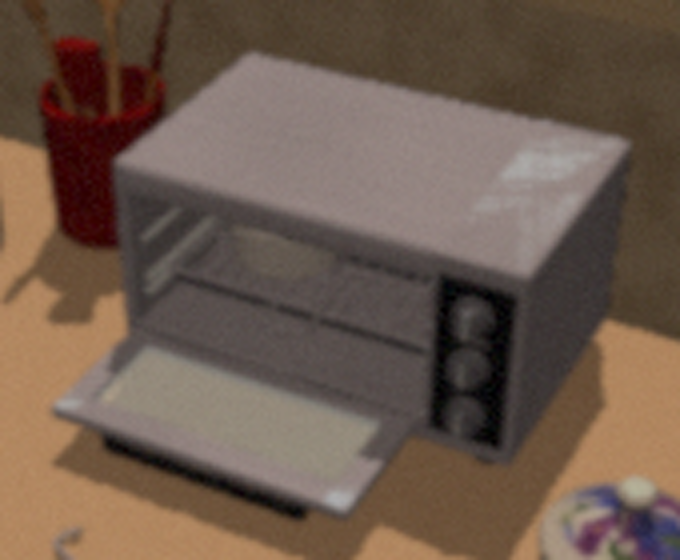

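```bash
cat > n.py <<'E'
from h import *
np.set_printoptions(precision=4,suppress=True)
d=np.load('cams.npz',allow_pickle=True);s=d['s'].item();t=d['t'].item()
for n,f,a,b,z in(('door top',t,(220,236.4),(306.6,231.8),.046),('door scene',s,(224.2,212),(297.5,238),.046),('housing top',t,(208,184.4),(337,178),.205),('hous scene',s,(210+115/4,110+158/4),(210+527/4,110+277/4),.205)):
    A,B=atz(f,a,z),atz(f,b,z);m=(A+B)/2;v=B-A;print(n,A,B,m,np.linalg.norm(v),'yaw',np.arctan2(v[0],-v[1]))
print('rail',[atz(s,(210+x/4,110+y/4),.078) for x,y in((177,275),(425,350))])
print('loop',[atz(s,p,.078) for p in((279,188),(281,184.9))],[atz(t,p,.078) for p in((259,179),(259.8,177.8))])
E
python3 n.py
```

```text
door top [0.5223 0.0315 0.046 ] [ 0.5293 -0.2399  0.046 ] [ 0.5258 -0.1042  0.046 ] 0.2714913692778879 yaw 0.025786939734741318
door scene [0.5181 0.0235 0.046 ] [ 0.5263 -0.2452  0.046 ] [ 0.5222 -0.1109  0.046 ] 0.2688461261836864 yaw 0.03049004703871887
housing top [0.657  0.0465 0.205 ] [ 0.6665 -0.3145  0.205 ] [ 0.6617 -0.134   0.205 ] 0.3611377054133199 yaw 0.026155591814423066
hous scene [0.6558 0.0471 0.205 ] [ 0.66   -0.3168  0.205 ] [ 0.6579 -0.1348  0.205 ] 0.3638801142449273 yaw 0.011811922086899242
rail [array([0.6919, 0.0168, 0.078 ]), array([ 0.6997, -0.2218,  0.078 ])]
loop [array([ 0.6861, -0.0877,  0.078 ]), array([ 0.7055, -0.0844,  0.078 ])] [array([ 0.6951, -0.0949,  0.078 ]), array([ 0.6988, -0.0974,  0.078 ])]
```

The oven yaw is about 0.026 and the origin about (0.660, -0.103). In the scene crop the rack's front rail runs from (177,275) to (425,350), but the loop is only faint. I'll pitch the tool up to look into the mouth with the wrist camera.

```bash
python3 -c "
from h import *
go([.44,.02,.26],down(0,-.5))"
```

```text
dist 0.154 ang 29.4 row [0.0292, -0.536, -0.3015, 0.016, -0.3193, 0.0657]
```

Emit:
apply_moves:
  rows:
    - [0, -0.12, -0.1, 0.004, -0.08, 0.016]
    - [0.01, -0.26, -0.18, 0.008, -0.16, 0.033]
    - [0.02, -0.4, -0.25, 0.012, -0.24, 0.05]
    - [0.03, -0.536, -0.3, 0.016, -0.32, 0.066]
    - [0.03, -0.536, -0.3, 0.016, -0.32, 0.066]

```text
clock: 7.12
tcp_pos: [0.438, 0.0179, 0.2592]
orientation: [0.005, 2.64, 0.001]
contact_force: [-0.0, 0.8, -0.8]
grip_width: 0.0188
gripper_force: 78.3
```

```bash
cat > w.py <<'E'
import sys
from h import *
np.set_printoptions(precision=4,suppress=True)
f=r.grab_frame('wrist'); save(f,sys.argv[1],None,1.4)
o=r.get_obs();print(o['tcp_pos'],o['orientation'],o['clock'],o['grip_width'],f['eye'])
for n,z in(('rack_loop',.078),('oven',0),('gratin_dish',.08),('hook_pin',.1),('hook_tip',.1)):
    print(n,[(d['point'],round(d['conf'],2),atz(f,d['point'],z)) for d in r.landmark_of(f,n)[:2]])
np.savez('w.npz',f=np.array(f,dtype=object))
E
python3 w.py w3.png
```

```text
[0.4393 0.0194 0.2598] [0.0033 2.6401 0.0017] 7.175 0.018720588971933856 [0.2993 0.0172 0.3459]
rack_loop [([203.8, 250.7], 0.82, array([ 0.6884, -0.1007,  0.078 ]))]
oven [([212.5, 200.6], 0.66, array([ 0.6586, -0.0941,  0.    ]))]
gratin_dish []
hook_pin [([225.9, 63.2], 0.95, array([ 0.399 , -0.0252,  0.1   ]))]
hook_tip [([221.9, 67.8], 0.56, array([ 0.4025, -0.0289,  0.1   ]))]
```

View pics/w3.png

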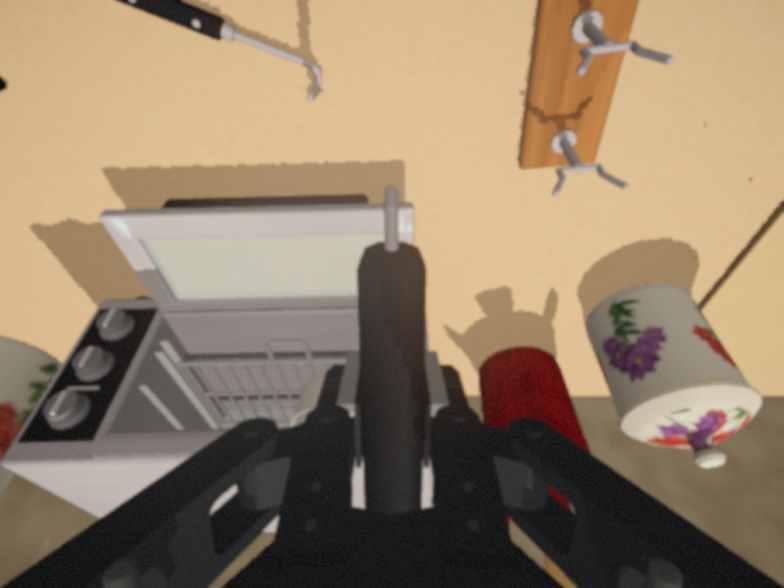

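The view shows the loop clearly, with its front bar at (289,341) and the rack rail at y≈357 in the enlarged picture. The dish is at (315,395), behind the rail.

```bash
python3 - <<'E'
from h import *
np.set_printoptions(precision=4,suppress=True)
f=np.load('w.npz',allow_pickle=True)['f'].item()
A={}
for n,p,z in(('barL',(268,342),.078),('barR',(308,341),.078),('bar',(288,341.5),.078),('rail',(291,358),.078),('rail l',(182,361),.078),('mouth sill',(290,309),.046),('doorL',(176,308),.046),('doorR',(355,305),.046),('front R',(105,213),.046),('front L',(413,207),.046)):
    print(n,atz(f,(p[0]/1.4,p[1]/1.4),z))
E
```

```text
barL [ 0.6715 -0.116   0.078 ]
barR [ 0.6701 -0.0731  0.078 ]
bar [ 0.6708 -0.0945  0.078 ]
rail [ 0.7022 -0.0969  0.078 ]
rail l [ 0.7068 -0.2198  0.078 ]
mouth sill [ 0.6551 -0.0948  0.046 ]
doorL [ 0.6525 -0.2172  0.046 ]
doorR [ 0.6488 -0.0235  0.046 ]
front R [ 0.5257 -0.2301  0.046 ]
front L [0.52  0.035 0.046]
```

```bash
python3 -c "
from h import *
go([.45,-.16,.22],down(.4))"
```

```text
dist 0.186 ang 36.6 row [0.0461, -0.7244, 0.1583, -0.0634, 0.3154, -0.249]
```

Emit:
apply_moves:
  rows:
    - [0.01, -0.15, 0.03, -0.013, 0.063, -0.05]
    - [0.02, -0.3, 0.06, -0.026, 0.126, -0.1]
    - [0.03, -0.45, 0.1, -0.04, 0.19, -0.15]
    - [0.04, -0.6, 0.13, -0.052, 0.253, -0.2]
    - [0.046, -0.724, 0.158, -0.063, 0.315, -0.249]

```text
clock: 8.05
tcp_pos: [0.4456, -0.1344, 0.2221]
orientation: [-0.491, 3.031, -0.013]
contact_force: [0.3, 0.4, -0.8]
grip_width: 0.019
gripper_force: 78.2
```

Emit:
apply_moves:
  rows:
    - [0, 0, 0, 0, 0, 0]
    - [0, 0, 0, 0, 0, 0]

```text
clock: 8.3
tcp_pos: [0.4447, -0.1339, 0.2215]
orientation: [-0.483, 3.031, -0.014]
contact_force: [0.1, 0.2, -1.1]
grip_width: 0.019
gripper_force: 78.6
```

```bash
python3 -c "
from h import *
go([.45,-.16,.118],down(.4));go([.541,-.16,.118],down(.4));go([.541,-.16,.078],down(.4))
o=r.get_obs();print(o['joints'],o['clock'])"
```

```text
dist 0.107 ang 6.4 row [0.0412, -0.0973, 0.4142, -0.0149, 0.0437, -0.0535]
dist 0.144 ang 6.4 row [-0.3039, -0.2101, 0.4406, -0.0149, 0.0437, -0.0535]
dist 0.175 ang 6.4 row [-0.2928, -0.2068, 0.6001, -0.0149, 0.0437, -0.0535]
[-0.76321802  0.13073903  1.03521759  2.14299152 -0.17495367  0.86923787
  2.25996237] 8.3
```

Emit:
apply_moves:
  rows:
    - [0.01, -0.03, 0.1, -0.005, 0.015, -0.018]
    - [0.025, -0.06, 0.2, -0.01, 0.03, -0.036]
    - [0.041, -0.097, 0.3, -0.015, 0.044, -0.053]
    - [0.041, -0.097, 0.41, -0.015, 0.044, -0.053]
    - [0.041, -0.097, 0.41, -0.015, 0.044, -0.053]

```text
clock: 8.93
tcp_pos: [0.4488, -0.1589, 0.1186]
orientation: [0.624, -3.078, -0.005]
contact_force: [-1.7, 0.2, 0.0]
grip_width: 0.0187
gripper_force: 78.6
```

```bash
python3 -c "
from h import *
go([.45,-.16,.118],down(.4));go([.541,-.16,.118],down(.4));go([.541,-.16,.078],down(.4))
o=r.get_obs();print(o['joints'],o['tcp_pos'],o['clock'])"
```

```text
dist 0.002 ang 0.2 row [-0.0029, -0.0059, 0.0025, 0.0021, -0.0005, -0.0]
dist 0.092 ang 0.2 row [-0.3381, -0.1476, 0.0018, 0.0021, -0.0005, -0.0]
dist 0.101 ang 0.2 row [-0.3383, -0.1481, 0.1618, 0.0021, -0.0005, -0.0]
[-0.46809953  0.41820423  0.84655404  2.1614868  -0.46445496  0.75216768
  2.65591609] [ 0.44877086 -0.15893289  0.11863008] 8.925
```

Emit:
apply_moves:
  rows:
    - [-0.08, -0.035, 0, 0, 0, 0]
    - [-0.17, -0.075, 0, 0, 0, 0]
    - [-0.26, -0.115, 0, 0, 0, 0]
    - [-0.338, -0.148, 0, 0, 0, 0]
    - [-0.338, -0.148, 0, 0, 0, 0]

```text
clock: 9.55
tcp_pos: [0.5442, -0.1605, 0.1212]
orientation: [-0.626, 3.075, 0.0]
contact_force: [-1.0, 0.1, -0.4]
grip_width: 0.0189
gripper_force: 78.6
```

```bash
cat > p.py <<'E'
import sys
from h import *
np.set_printoptions(precision=4,suppress=True)
o=r.get_obs();print(o['tcp_pos'],o['orientation'],o['joints'],o['clock'],o['contact_force'])
M=Rm(o['orientation']);print('hook dir',-M[:,0],'pin est',o['tcp_pos']-M[:,2]*.0205-M[:,0]*.16+M[:,2]*.02)
s=r.grab_frame('scene');save(s,sys.argv[1],(220,120,150,130),5)
for n,z in(('rack_loop',.078),('hook_pin',float(sys.argv[2])),('hook_tip',float(sys.argv[2])-.016)):
    print(n,[(d['point'],round(d['conf'],2),atz(s,d['point'],z)) for d in r.landmark_of(s,n)[:2]])
E
python3 p.py s4.png .118
```

```text
[ 0.5442 -0.1605  0.1212] [-0.6262  3.0748  0.0005] [-0.4117  0.5514  0.793   1.9557 -0.5243  0.8471  2.6384] 9.55 [-1.0247  0.1461 -0.4278]
hook dir [0.9204 0.3911 0.0037] pin est [ 0.6914 -0.0979  0.1223]
rack_loop [([283.0, 189.2], 0.45, array([ 0.6867, -0.1031,  0.078 ]))]
hook_pin [([224.5, 245.6], 0.42, array([ 0.3314, -0.1239,  0.118 ])), ([278.9, 211.0], 0.37, array([ 0.534 , -0.1763,  0.118 ]))]
hook_tip [([230.5, 246.0], 0.47, array([ 0.3513, -0.128 ,  0.102 ]))]
```

View pics/s4.png

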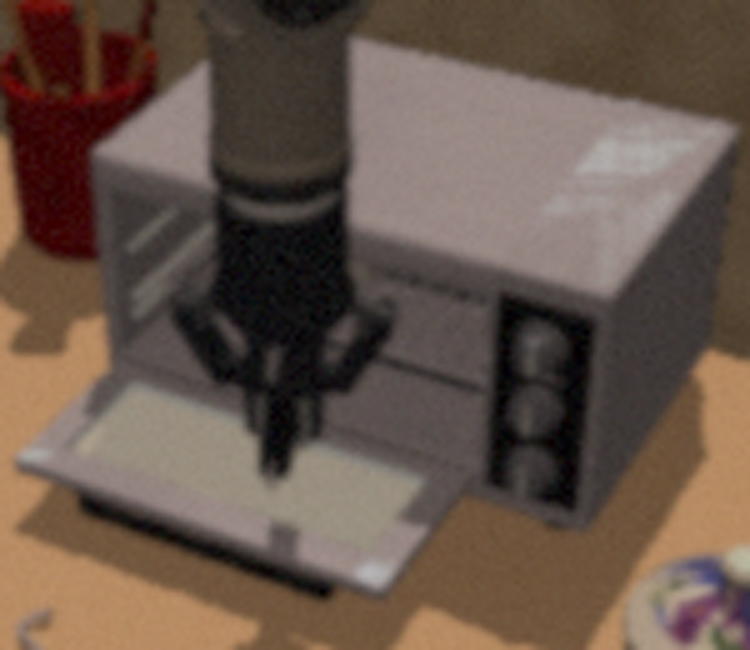

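The hand is in front of the mouth at (275,400), with the pin hidden behind it and no contact. The estimated pin position is (0.691, -0.098) and the loop is (0.688, -0.099). I'll lower it step by step and watch the force.

Emit:
apply_moves:
  rows:
    - [0.012, 0.004, 0.03, 0, 0, 0]
    - [0.012, 0.004, 0.06, 0, 0, 0]
    - [0.012, 0.004, 0.09, 0, 0, 0]
    - [0.012, 0.004, 0.09, 0, 0, 0]

```text
clock: 10.25
tcp_pos: [0.5385, -0.1617, 0.096]
orientation: [0.623, -3.078, -0.002]
contact_force: [-0.7, -0.0, -0.5]
grip_width: 0.0188
gripper_force: 78.6
```

Emit:
apply_moves:
  rows:
    - [0, 0, 0.03, 0, 0, 0]
    - [0, 0, 0.06, 0, 0, 0]
    - [0, 0, 0.08, 0, 0, 0]
    - [0, 0, 0.08, 0, 0, 0]

```text
clock: 10.75
tcp_pos: [0.5387, -0.1617, 0.0764]
orientation: [0.624, -3.079, -0.002]
contact_force: [-0.3, 1.1, -1.6]
grip_width: 0.0189
gripper_force: 78.6
```

```bash
python3 p.py s5.png .08; python3 -c "
from h import *
go([.541-.012,-.16,.078],down(.4)); go([.541-.06,-.1616,.078],down(.4));go([.541-.13,-.1634,.078],down(.4))"
```

```text
[ 0.5387 -0.1617  0.0764] [ 0.6237 -3.0786 -0.0018] [-0.3646  0.6085  0.7347  1.9878 -0.5855  0.768   2.6894] 10.75 [-0.2734  1.1377 -1.5886]
hook dir [ 0.9211  0.3892 -0.0002] pin est [ 0.6861 -0.0995  0.0768]
rack_loop [([280.1, 188.9], 0.79, array([ 0.6834, -0.0936,  0.078 ]))]
hook_pin [([223.7, 245.5], 0.67, array([ 0.3612, -0.0947,  0.08  ]))]
hook_tip [([228.4, 242.6], 0.63, array([ 0.3908, -0.088 ,  0.064 ]))]
dist 0.010 ang 0.1 row [0.0348, 0.0228, -0.0037, 0.0004, 0.0006, -0.0001]
dist 0.058 ang 0.1 row [0.2142, 0.0917, -0.0038, 0.0004, 0.0006, -0.0001]
dist 0.128 ang 0.1 row [0.4749, 0.194, -0.004, 0.0004, 0.0006, -0.0001]
```

Emit:
apply_moves:
  rows:
    - [0.015, 0.006, 0, 0, 0, 0]
    - [0.03, 0.012, 0, 0, 0, 0]
    - [0.05, 0.02, 0, 0, 0, 0]
    - [0.075, 0.029, 0, 0, 0, 0]
    - [0.1, 0.039, 0, 0, 0, 0]

```text
clock: 11.58
tcp_pos: [0.5121, -0.1625, 0.077]
orientation: [-0.624, 3.078, 0.001]
contact_force: [2.4, -0.1, -1.3]
grip_width: 0.0188
gripper_force: 78.5
```

```bash
python3 p.py s6.png .08
```

```text
[ 0.5121 -0.1625  0.077 ] [-0.6238  3.0781  0.0014] [-0.3718  0.5727  0.7426  2.048  -0.5787  0.7369  2.7064] 11.575 [ 2.3947 -0.14   -1.2653]
hook dir [0.9211 0.3893 0.0011] pin est [ 0.6594 -0.1002  0.0776]
rack_loop [([277.0, 190.0], 0.55, array([ 0.6726, -0.0877,  0.078 ]))]
hook_pin [([224.1, 244.0], 0.5, array([ 0.3668, -0.092 ,  0.08  ]))]
hook_tip [([224.3, 243.6], 0.59, array([ 0.3814, -0.0801,  0.064 ]))]
```

The force is 2.4 N along +x, which matches the rack's friction, and the loop has moved. Continuing.

Emit:
apply_moves:
  rows:
    - [0.025, 0.01, 0, 0, 0, 0]
    - [0.05, 0.0195, 0, 0, 0, 0]
    - [0.075, 0.029, 0, 0, 0, 0]
    - [0.1, 0.039, 0, 0, 0, 0]
    - [0.125, 0.049, 0, 0, 0, 0]

```text
clock: 12.4
tcp_pos: [0.4783, -0.1634, 0.0769]
orientation: [-0.624, 3.078, 0.001]
contact_force: [2.5, 1.3, -2.0]
grip_width: 0.0188
gripper_force: 78.5
```

Emit:
apply_moves:
  rows:
    - [0.025, 0.01, 0, 0, 0, 0]
    - [0.05, 0.0195, 0, 0, 0, 0]
    - [0.07, 0.027, 0, 0, 0, 0]
    - [0.09, 0.035, 0, 0, 0, 0]

```text
clock: 12.9
tcp_pos: [0.4543, -0.1641, 0.0769]
orientation: [-0.624, 3.079, 0.001]
contact_force: [2.1, 0.4, -1.4]
grip_width: 0.0188
gripper_force: 78.6
```

```bash
python3 p.py s7.png .08
```

```text
[ 0.4543 -0.1641  0.0769] [-0.6238  3.0785  0.0013] [-0.384   0.4987  0.7625  2.1715 -0.5597  0.6738  2.74  ] 12.9 [ 2.0632  0.4202 -1.4428]
hook dir [0.9211 0.3893 0.0007] pin est [ 0.6017 -0.1019  0.0775]
rack_loop [([271.2, 198.8], 0.6, array([ 0.6203, -0.0963,  0.078 ]))]
hook_pin [([224.1, 246.3], 0.52, array([ 0.3591, -0.0977,  0.08  ]))]
hook_tip [([262.2, 229.6], 0.67, array([ 0.4889, -0.1433,  0.064 ])), ([229.2, 244.3], 0.5, array([ 0.3861, -0.0943,  0.064 ]))]
```

Emit:
apply_moves:
  rows:
    - [0.02, 0.008, 0, 0, 0, 0]
    - [0.04, 0.0155, 0, 0, 0, 0]
    - [0.06, 0.0235, 0, 0, 0, 0]
    - [0.075, 0.029, 0, 0, 0, 0]

```text
clock: 13.6
tcp_pos: [0.434, -0.1647, 0.0769]
orientation: [-0.624, 3.079, 0.002]
contact_force: [2.3, 1.1, -1.2]
grip_width: 0.0188
gripper_force: 78.5
```

Emit:
apply_moves:
  rows:
    - [0.01, 0.004, 0, 0, 0, 0]
    - [0.02, 0.008, 0, 0, 0, 0]
    - [0.03, 0.012, 0, 0, 0, 0]

```text
clock: 13.98
tcp_pos: [0.4263, -0.1649, 0.0769]
orientation: [-0.624, 3.078, 0.001]
contact_force: [2.7, 1.2, -1.1]
grip_width: 0.0191
gripper_force: 78.5
```

```bash
python3 p.py s8.png .08
```

```text
[ 0.4263 -0.1649  0.0769] [-0.6239  3.0785  0.0012] [-0.3889  0.4623  0.7747  2.2293 -0.5479  0.6442  2.7551] 13.975 [ 2.7227  1.1963 -1.1177]
hook dir [0.9211 0.3893 0.0007] pin est [ 0.5737 -0.1026  0.0775]
rack_loop [([266.3, 206.0], 0.95, array([ 0.5794, -0.1026,  0.078 ]))]
hook_pin [([224.8, 246.5], 0.46, array([ 0.3594, -0.0999,  0.08  ]))]
hook_tip [([227.1, 243.7], 0.6, array([ 0.3851, -0.0874,  0.064 ]))]
```

Emit:
apply_moves:
  rows:
    - [0.008, 0.003, 0, 0, 0, 0]
    - [0.016, 0.006, 0, 0, 0, 0]
    - [0.016, 0.006, 0, 0, 0, 0]

```text
clock: 14.55
tcp_pos: [0.4247, -0.1648, 0.0773]
orientation: [-0.624, 3.075, -0.001]
contact_force: [8.4, 1.7, -4.2]
grip_width: 0.0188
gripper_force: 78.1
```

Emit:
apply_moves:
  rows:
    - [0.008, 0.003, 0, 0, 0, 0]
    - [0.016, 0.006, 0, 0, 0, 0]
    - [0.016, 0.006, 0, 0, 0, 0]

```text
clock: 14.92
tcp_pos: [0.4244, -0.1645, 0.0781]
orientation: [-0.626, 3.068, -0.004]
contact_force: [17.6, 4.6, -7.5]
grip_width: 0.0187
gripper_force: 78.5
```

The force jumped to 17.6 N with no further motion, so the rack is at its stop. Now I'll ease the pin forward to mid-loop and lift it out.

Emit:
apply_moves:
  rows:
    - [-0.02, -0.008, 0, 0, 0, 0]
    - [-0.04, -0.016, 0, 0, 0, 0]
    - [-0.06, -0.0235, 0, 0, 0, 0]
    - [-0.06, -0.0235, 0, 0, 0, 0]

```text
clock: 15.42
tcp_pos: [0.4338, -0.1649, 0.0767]
orientation: [0.624, -3.079, -0.001]
contact_force: [-0.0, 1.0, -1.1]
grip_width: 0.0189
gripper_force: 79.5
```

```bash
python3 p.py s9.png .08
```

```text
[ 0.4338 -0.1649  0.0767] [ 0.6237 -3.0788 -0.0014] [-0.3871  0.473   0.7711  2.2134 -0.5513  0.6526  2.7513] 15.425 [-0.0358  0.9801 -1.1071]
hook dir [ 0.9212  0.3892 -0.0001] pin est [ 0.5812 -0.1027  0.0772]
rack_loop [([267.1, 202.5], 0.64, array([ 0.5965, -0.0951,  0.078 ]))]
hook_pin [([223.9, 245.7], 0.46, array([ 0.3608, -0.0957,  0.08  ]))]
hook_tip [([226.0, 243.6], 0.64, array([ 0.3839, -0.0844,  0.064 ]))]
```

Free. Lifting slowly.

Emit:
apply_moves:
  rows:
    - [0, 0, -0.03, 0, 0, 0]
    - [0, 0, -0.07, 0, 0, 0]
    - [0, 0, -0.13, 0, 0, 0]
    - [0, 0, -0.2, 0, 0, 0]
    - [0, 0, -0.28, 0, 0, 0]

```text
clock: 16.25
tcp_pos: [0.4339, -0.165, 0.1482]
orientation: [-0.623, 3.078, 0.001]
contact_force: [0.3, -0.2, -1.1]
grip_width: 0.0186
gripper_force: 79.5
```

Emit:
apply_moves:
  rows:
    - [0, 0, -0.1, 0, 0, 0]
    - [0, 0, -0.2, 0, 0, 0]
    - [0, 0, -0.3, 0, 0, 0]
    - [0, 0, -0.3, 0, 0, 0]

```text
clock: 16.75
tcp_pos: [0.4351, -0.1653, 0.2238]
orientation: [-0.623, 3.074, 0.001]
contact_force: [0.0, 0.2, -2.1]
grip_width: 0.0191
gripper_force: 79.5
```

```bash
cat > q.py <<'E'
from h import *
np.set_printoptions(precision=4,suppress=True)
o=r.get_obs();print(o['tcp_pos'],o['orientation'],o['joints'],o['clock'])
f=r.grab_frame('wrist');t=r.grab_frame('top')
canv=np.hstack([cv2.resize(f['pixels'],(400,300)),cv2.resize(t['pixels'][140:260,180:340],(400,300))]);cv2.imwrite('pics/x1.png',canv[:,:,::-1])
for k,g in(('w',f),('t',t)):
  for n,z in(('rack_loop',.078),('gratin_dish',.085)):
    print(k,n,[(d['point'],round(d['conf'],2),atz(g,d['point'],z)) for d in r.landmark_of(g,n)[:2]])
go([.434,.08,.19],down(.105));go([.434,.1545,.19],down(.105))
E
python3 q.py
```

```text
[ 0.4351 -0.1653  0.2238] [-0.6231  3.0743  0.0014] [-0.6774  0.202   1.0494  2.0949 -0.2192  0.9529  2.4616] 16.75
w rack_loop []
w gratin_dish []
t rack_loop [([261.2, 212.2], 0.61, array([ 0.5911, -0.0991,  0.078 ]))]
t gratin_dish [([242.4, 185.9], 0.56, array([ 0.6732, -0.0433,  0.085 ]))]
dist 0.247 ang 16.9 row [-0.3837, 0.9011, 0.1254, 0.0007, -0.0007, 0.1875]
dist 0.321 ang 16.9 row [-0.4996, 1.1756, 0.1257, 0.0007, -0.0007, 0.1875]
```

View pics/x1.png

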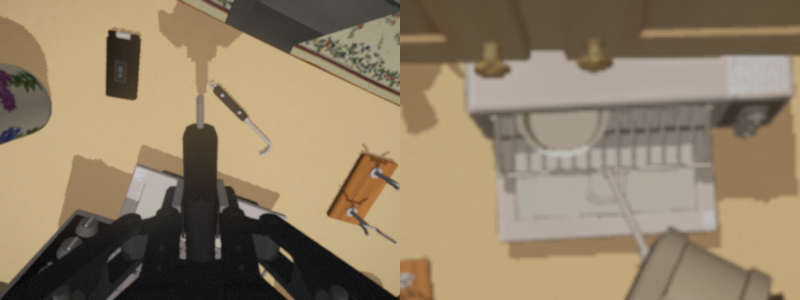

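The rack is out with the dish standing on it, and the hook is free above the loop (right panel, (605,170)). Carrying the hook back.

Emit:
apply_moves:
  rows:
    - [-0.06, 0.15, 0.0, 0, 0, 0.03]
    - [-0.14, 0.34, 0.02, 0, 0, 0.07]
    - [-0.22, 0.53, 0.05, 0, 0, 0.11]
    - [-0.3, 0.72, 0.08, 0, 0, 0.15]
    - [-0.384, 0.9, 0.125, 0, 0, 0.187]

```text
clock: 17.68
tcp_pos: [0.4345, 0.0814, 0.1904]
orientation: [-0.164, 3.137, 0.002]
contact_force: [1.7, -0.5, -0.8]
grip_width: 0.019
gripper_force: 79.5
```

Emit:
apply_moves:
  rows:
    - [0, 0, 0, 0, 0, 0]
    - [0, 0, 0, 0, 0, 0]

```text
clock: 17.92
tcp_pos: [0.4345, 0.0788, 0.1905]
orientation: [0.166, -3.137, 0.001]
contact_force: [-0.9, -0.6, -0.3]
grip_width: 0.019
gripper_force: 79.4
```

```bash
python3 -c "
from h import *
o=r.get_obs();print(o['joints'],o['tcp_pos'],o['clock'])
go([.434,.1545,.13],down(.105))"
```

```text
[-1.19932903  0.2050849   1.01027701  2.17643014 -0.2274907   0.86855938
  1.62669199] [0.4345217  0.07884725 0.19049666] 17.925
dist 0.097 ang 0.1 row [-0.0301, 0.3012, 0.2419, -0.0002, -0.0004, 0.0006]
```

Emit:
apply_moves:
  rows:
    - [-0.008, 0.08, 0.04, 0, 0, 0]
    - [-0.016, 0.17, 0.1, 0, 0, 0]
    - [-0.024, 0.25, 0.17, 0, 0, 0]
    - [-0.03, 0.3, 0.242, 0, 0, 0]
    - [-0.03, 0.3, 0.242, 0, 0, 0]

```text
clock: 18.55
tcp_pos: [0.4335, 0.1553, 0.1292]
orientation: [0.167, -3.135, 0.001]
contact_force: [-0.9, -0.6, -1.3]
grip_width: 0.0189
gripper_force: 79.5
```

Emit:
apply_moves:
  rows:
    - [0, 0, 0, 0, 0, 0]
    - [0, 0, 0, 0, 0, 0]

```text
clock: 18.8
tcp_pos: [0.4348, 0.1546, 0.131]
orientation: [-0.164, 3.136, 0.003]
contact_force: [-0.5, 0.7, -0.8]
grip_width: 0.0188
gripper_force: 79.5
```

```bash
python3 - <<'E'
from h import *
o=r.get_obs();print(o['tcp_pos'],o['orientation'],o['clock'])
s=r.grab_frame('scene');t=r.grab_frame('top')
X=[]
for f in(s,t):
    for n in('hook_pin','hook_tip'): print(n,[(d['point'],round(d['conf'],2)) for d in r.landmark_of(f,n)[:3]])
    M=Rm(o['orientation']);h=o['tcp_pos']-M[:,2]*.0205
    print('expected pin, tip',proj(f,[h-M[:,0]*.16+M[:,2]*.02,h-M[:,0]*.156+M[:,2]*.036]))
go([.434,.1545,.085],down(.105));go([.434,.1545,.0485],down(.105))
E
```

```text
[0.43479217 0.15460642 0.1310297 ] [-1.64315802e-01  3.13604354e+00  2.67061563e-03] 18.8
hook_pin [([200.5, 168.7], 0.69)]
hook_tip [([199.6, 170.4], 0.57), ([227.0, 244.1], 0.45)]
expected pin, tip [[200.27271781 167.2528258 ]
 [200.24366376 171.75867162]]
hook_pin [([167.4, 208.4], 0.75), ([246.8, 266.3], 0.67)]
hook_tip [([171.4, 212.5], 0.71), ([244.2, 260.6], 0.65)]
expected pin, tip [[168.81509333 211.36472384]
 [170.16419525 213.3609703 ]]
dist 0.046 ang 0.1 row [0.0019, -0.0025, 0.1824, 0.0008, 0.0004, 0.0006]
dist 0.082 ang 0.1 row [0.002, -0.0027, 0.3284, 0.0008, 0.0004, 0.0006]
```

The pin shows where expected, so the hook hasn't slipped in the grip. Lowering into the saddles.

Emit:
apply_moves:
  rows:
    - [0.002, -0.002, 0.08, 0, 0, 0]
    - [0.002, -0.002, 0.16, 0, 0, 0]
    - [0.002, -0.002, 0.24, 0, 0, 0]
    - [0.002, -0.002, 0.29, 0, 0, 0]
    - [0.002, -0.002, 0.31, 0, 0, 0]

```text
clock: 19.73
tcp_pos: [0.4338, 0.1545, 0.0525]
orientation: [0.166, -3.137, -0.001]
contact_force: [-0.1, 0.5, -1.5]
grip_width: 0.0188
gripper_force: 79.5
```

Emit:
apply_moves:
  rows:
    - [0, 0, 0, 0, 0, 0]
    - [0, 0, 0.008, 0, 0, 0]
    - [0, 0, 0.014, 0, 0, 0]
    - [0, 0, 0.014, 0, 0, 0]

```text
clock: 20.23
tcp_pos: [0.4339, 0.1548, 0.0495]
orientation: [-0.167, 3.137, 0.002]
contact_force: [-0.5, 0.3, -1.4]
grip_width: 0.0191
gripper_force: 79.5
```

Emit:
apply_moves:
  rows:
    - [0, 0, 0.005, 0, 0, 0]
    - [0, 0, 0.005, 0, 0, 0]

```text
clock: 20.48
tcp_pos: [0.434, 0.1548, 0.0484]
orientation: [-0.166, 3.137, 0.002]
contact_force: [-1.9, 0.5, 4.0]
grip_width: 0.0187
gripper_force: 80.5
```

Emit:
apply_moves:
  rows:
    - [0, 0, 0, 0, 0, 0]
    - [0, 0, 0, 0, 0, 0]
    - [0, 0, 0, 0, 0, 0]
    - [0, 0, 0, 0, 0, 0]
  claw: 1
  newtons: 20

```text
clock: 20.98
tcp_pos: [0.4339, 0.1546, 0.0481]
orientation: [-0.167, 3.137, 0.001]
contact_force: [-0.4, -0.3, 0.1]
grip_width: 0.0851
gripper_force: 0.0
```

Emit:
apply_moves:
  rows:
    - [0, 0, -0.06, 0, 0, 0]
    - [0, 0, -0.2, 0, 0, 0]
    - [0, 0, -0.4, 0, 0, 0]
    - [0, 0, -0.6, 0, 0, 0]
    - [0.1, 0, -0.8, 0, 0, 0]

```text
clock: 21.6
tcp_pos: [0.4104, 0.1512, 0.2503]
orientation: [-0.162, 3.135, -0.003]
contact_force: [-2.5, 1.7, 2.3]
grip_width: 0.0854
gripper_force: 0.0
```

```bash
cat > z.py <<'E'
from h import *
np.set_printoptions(precision=4,suppress=True)
o=r.get_obs();print(o['tcp_pos'],o['clock'],o['grip_width'],o['contact_force'])
f=r.grab_frame('wrist');t=r.grab_frame('top')
w=f['pixels'][100:340,200:360];canv=np.hstack([cv2.resize(w,(400,600)),cv2.resize(t['pixels'][150:300,160:260],(400,600))]);cv2.imwrite('pics/x2.png',canv[:,:,::-1])
for g in(f,t):
  for n,z in(('rack_hook',.069),('hook_pin',.049),('hook_rest',0),('rack_loop',.078)):
    print(n,[(d['point'],round(d['conf'],2),atz(g,d['point'],z)) for d in r.landmark_of(g,n)[:2]])
E
python3 z.py
```

```text
[0.4104 0.1512 0.2503] 21.6 0.0854043698583991 [-2.5152  1.7444  2.3357]
rack_hook [([283.7, 202.9], 0.85, array([0.4345, 0.1565, 0.069 ])), ([51.8, 128.2], 0.81, array([ 0.3792, -0.0884,  0.069 ]))]
hook_pin [([129.3, 175.6], 0.87, array([ 0.4266, -0.0227,  0.049 ])), ([282.8, 314.4], 0.69, array([0.5986, 0.1731, 0.049 ]))]
hook_rest [([281.5, 188.8], 0.58, array([0.4373, 0.1545, 0.    ]))]
rack_loop [([53.7, 302.2], 0.76, array([ 0.5856, -0.1062,  0.078 ]))]
rack_hook [([178.2, 262.3], 0.6, array([0.4454, 0.1569, 0.069 ])), ([275.2, 277.4], 0.58, array([ 0.3914, -0.1365,  0.069 ]))]
hook_pin [([174.4, 214.4], 0.64, array([0.5948, 0.1726, 0.049 ])), ([248.1, 265.5], 0.52, array([ 0.4296, -0.0542,  0.049 ]))]
hook_rest [([182.8, 266.0], 0.9, array([0.4339, 0.1563, 0.    ])), ([175.0, 213.0], 0.6, array([0.6055, 0.181 , 0.    ]))]
rack_loop [([178.3, 266.6], 0.69, array([0.4324, 0.1548, 0.078 ])), ([262.0, 211.8], 0.63, array([ 0.5922, -0.1015,  0.078 ]))]
```

View pics/x2.png

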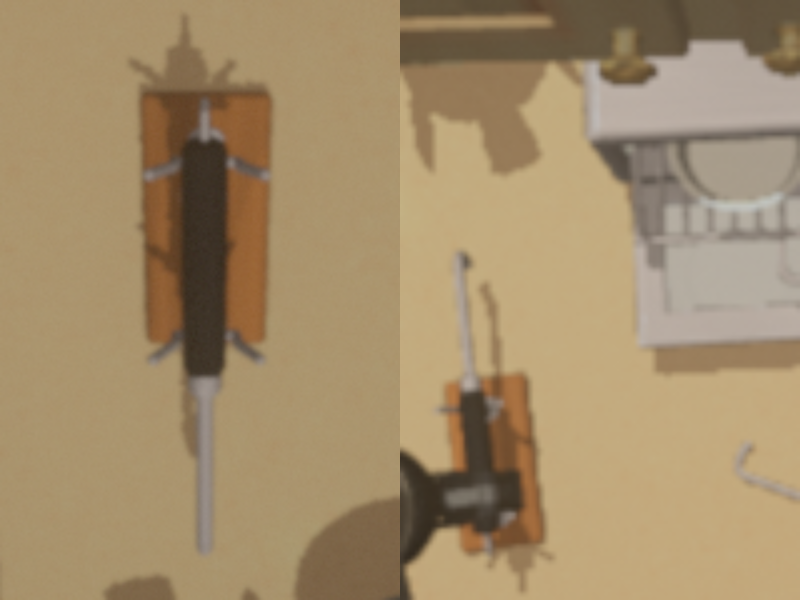

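The hook lies in both saddles as before (left panel, handle (205,140) to (205,370)), and the rack and dish are out (right panel). I'll let the arm settle, then hand in.

Emit:
apply_moves:
  rows:
    - [0, 0, 0, 0, 0, 0]
    - [0, 0, 0, 0, 0, 0]
    - [0, 0, 0, 0, 0, 0]
    - [0, 0, 0, 0, 0, 0]

```text
clock: 22.6
tcp_pos: [0.409, 0.1518, 0.2481]
orientation: [-0.166, 3.137, 0.001]
contact_force: [0.1, -0.2, -0.1]
grip_width: 0.0856
gripper_force: 0.0
```

```bash
python3 -c "
from bench import r
print(r.hand_in())"
```

```text
the job is handed in; nothing more can be done
None
```

I handed the job in at about 22.6 s of the 51 s: the rack is drawn out to its stop with the dish standing on it and the hook is back in both saddles, but the hand-in gave no verdict, so this rests on my last pictures and force readings.

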